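Loosen the fossil clamp's knurled collar and swing the bar clear

TASK

Free the fossil slab from its clamp using only your fingertips: roll a fingertip against the knurled rim of the black locking collar to loosen it (anticlockwise seen from above) by two full turns, counting them, no more than a quarter turn over or under, so that the orange stripe is back near the orange tick. Only then push the hold-down bar with a fingertip anticlockwise (seen from above) until no part of it is over the slab. Leave the slab lying where it is, and do not lift or shift anything else on the table.

Things in the scene. Friction and masses are not known exactly. Their poses are not given: they have to be found in the camera images.
- clamp: Fossil clamp, fixed to the table: dark steel base plate 130 x 280 x 15 mm (its x -65..65, y -210..70 mm) with a column 44 mm across up to z = 75 mm and a 14 mm threaded stud up to z = 145 mm. Origin: on the column's axis, at table level; z up. An orange tick is painted on the plate on the +x side of the column.
- collar (a joint): Turn of the black knurled locking collar about the vertical column axis, rad, 0 = tight (start). Positive = loosening = anticlockwise from above; 6.283 is a full turn. Stiff (0.1 N m), stays where left, rises 3 mm a turn; runs off its thread beyond 2.5 turns. At 0 its one orange rib and the orange stripe on its top point along the clamp's +x, over the orange tick; they turn with it.
- collar_top (a point): Centre of the collar's top face, on the axis, 128 mm above the table when tight; it does not turn. The collar is an 80 mm cylinder, z = 100 to 128 mm when tight, with 14 evenly spaced upright round ribs (radius 4 mm, centred 40 mm from the axis, the orange one among them): 88 mm over the ribs, too wide to grasp.
- bar (a joint): Swing of the aluminium hold-down bar about the same axis, rad; at 0 it points along the clamp's -y, over the middle of the slab. Positive = anticlockwise from above (end towards the clamp's +x); stops at -0.2 and 1.3. Past 0.6 it is wholly clear of the slab. Stays where left (0.15 N m). Below the collar: 24 mm wide, z = 75 to 91 mm, reaching 167 mm from the axis.
- bar_foot (a point): Underside of the bar's orange foot (20 mm across), 150 mm from the axis, 52 mm above the table, 3 mm above the slab.
- slab: Loose fossil slab under the bar's foot, grey-brown rock with a spiral fossil, 90 x 80 x 34 mm, 0.5 kg; origin at the centre of its underside, which rests on the clamp's plate at z = 15 mm.
- fragment: loose bystander: sand-coloured rock fragment 62 x 50 x 30 mm; origin at the underside's centre.
- brush: loose bystander: brush 190 mm long, lying; it lies along its own x, origin under its middle.
- probe: loose bystander: steel probe with an orange handle, 170 mm long, lying; it lies along its own x, origin under its middle.
- jar: loose bystander: closed jar, 52 mm across, 75 mm tall; origin at the underside's centre.
- dish: loose bystander: shallow glass dish, 84 mm across, 22 mm tall; origin at the underside's centre.
- eyepiece: loose bystander: black microscope eyepiece, 42 mm across, 52 mm tall, upright; origin at the underside's centre.
- thumbscrew: loose bystander: small brass thumbscrew standing on its 26 mm head, 32 mm tall; origin at the underside's centre.
Mind the look-alikes: they are no part of the job. What is meant by the slab is not blue or green, and is the larger of those in its own colour.

How it is judged:
On the way, in this order (a step that is already met when the one before it is completed fails the run):
1. the collar is loosened by two full turns (within a quarter turn) while the bar still lies over the slab (value of joint collar between 10.9956 and 14.1372 rad and value of joint bar below 0.35 rad), for 0.2 s.
2. the bar is swung clear of the slab (value of joint bar above 0.55 rad), for 0.2 s.
At the end, for the whole second after the job is handed in: The collar rests between 1.75 and 2.25 turns from tight, the bar is swung past 0.55 rad and at rest, the slab lies within 12 mm of where it was and every bystander within 30 mm (value of joint collar between 10.9956 and 14.1372 rad and value of joint bar above 0.55 rad and distance of slab from where it was at the start of the episode below 0.012 m and velocity of joint collar between -0.05 and 0.05 rad/s and velocity of joint bar between -0.05 and 0.05 rad/s and linear speed of slab below 0.02 m/s and distance of each of fragment, brush, probe, jar, dish, eyepiece, thumbscrew from where it was at the start of the episode below 0.03 m); the robot touches nothing.
It fails at once if the bar is swung while the collar is still tight (value of joint bar above 0.35 rad and value of joint collar below 10.9956 rad).
It fails at once if the collar is run off its thread (over two and a half turns) (value of joint collar above 15.708 rad).
It fails at once if the slab is lifted or shifted (distance of slab from where it was at the start of the episode above 0.012 m).
It fails at once if a bystander is lifted or knocked about (distance of any of fragment, brush, probe, jar, dish, eyepiece, thumbscrew from where it was at the start of the episode above 0.03 m).
It also fails if it takes over 72 s, if anything falls off the work surface, if the arm or the gripper's body presses on something with over 40 N, if the wrist force passes 120 N, or if a joint passes its speed limit or range.

ROBOT

A 6-joint arm with a two-finger parallel gripper is mounted at the origin on the work surface. World frame = base frame: x ahead of the robot, y to its left, z up, the work surface at z = 0. Lengths are in m, angles in rad, forces in N, time in s.
With the tool pointing down it reaches from about 0.35 to 0.775 m from the base axis. Payload 7.3 kg.
Tool frame: the origin (TCP) lies at the very end of the fingers, on their centre line; the grasp point (between the pads) lies 19 mm behind it; z points along the fingers, y is the line along which they close (so a half turn about z gives the same grasp; the last joint's range is limited). The gripper opens to 92 mm and grips with 3 to 60 N. Pads are 19 mm wide; open, the fingers measure 130 mm over their backs; the gripper's body (75 mm by 190 mm) begins 47 mm behind the grasp point.
Start: joints at [1.016, 0.342, 1.524, -0, 1.275, -0.146], TCP at [0.209, 0.482, 0.227] pointing down, gripper open.
Joint ranges: [-2.53, 2.53], [-0.77, 2.02], [0.04, 2.7], [-1, 4.14], [0.28, 2.66], [-3.11, 3.11]. Speed limits (rad/s): [2.57, 2.57, 3.14, 3.14, 3.14, 3.14].

INTERFACE

Orientations are given as [roll, pitch, yaw] about the fixed x, y, z axes, in that order (R = Rz(yaw) Ry(pitch) Rx(roll)).
In Python, from cell import robot gives the robot as it stands. The module is installed in compiled form; this text tells all that it offers.
- The arm moves only by the tool arm_command, never from a script. Its argument "moves" is a list of rows, each a list of 3 entries, a list of its own where there are three numbers: the shift along the tool's x, y, z in m, then the turn, a rotation vector about the tool's x, y, z in rad, then the finger opening in m, from 0 to 0.0918. In form: [[[dx, dy, dz], [ax, ay, az], claw], ...]. A call has exactly 5 rows; each row is the pose to reach, as a shift and turn from the pose commanded when the call began, along the tool's axes at that moment; what a row does not reach only later rows make up. A row lasts 1/10 s, in which the tool goes at most 50 mm and 8.59 degrees, less where a joint would pass 70% of its speed; a pose out of reach is approached as far as the arm can. A call with a gripper value outside its range is refused whole. The fingers move at their own pace and stop on an object; "squeeze" is the grip in N (left out, the last holds). Time passes only in rows, so rows that repeat a pose let the fingers close, or fill a call up. It gives the time, the measured TCP pose, the force, the opening and the grip force at its end, in the units of the state.
- robot.observe(): the state, without advancing time (a new reading comes with each control period).
- robot.read_camera(name): name is "side" or "top"; returns the picture (480x640x3 uint8, red, green, blue); there is no depth.
- robot.camera_model(name): a dict with "fx", "fy", "cx", "cy" (pixels), "R" (3x3) and "t" (3): a world point X has camera coordinates R X + t. Camera axes: x right, y down, z forward; pixel columns grow to the right and rows downward; lengths in m; the calibration is good to about 2 mm. A picture is of the moment at which its call begins. camera_model takes no time and is no camera call.
- robot.hand_in(): hands the job in; it is judged then, once.
The state is a dict: "time": time; "qpos": joint angles; "qvel": joint speeds; "joint_efforts": joint torques, N m; "tool_pos": TCP position; "tool_rot": TCP orientation; "contact_force": force on the tool from outside, world axes, zero at the start; "torque": the same for the moment, N m; "opening": finger opening in m; "grip_force": force on a finger pad.
Only numpy, scipy, OpenCV 4.12 (cv2) and the standard library are available. Lean on these libraries where they do the work, as an engineer would, in place of code of your own. Each camera call takes 0.05 s, during which the arm holds its last target. There are 200 camera calls.

## Working session

There is one attempt and no reset: what is moved stays moved. The work goes in short steps, Python scripts to look and compute and a tool call to move; the robot and the scene stay as the last step left them, time stands still between calls to the robot, and variables do not carry over. Pictures are saved under pics/ and viewed, at most 10 in all, crops included, and the job is handed in when it is done.

Besides the shell and the picture viewer there is one more tool, called after ">>>" as name([rows], argument=value, ...), one row to a line, values as JSON. arm_command: Moves the arm, as the interface text tells. Its arguments: {"type":"object","properties":{"moves":{"type":"array"},"squeeze":{"type":"number"}},"required":["moves"]}

```bash
mkdir -p pics; python3 - <<'E'
from cell import robot
import cv2,numpy as np
for n in("top","side"):
    im=robot.read_camera(n);cv2.imwrite(f"pics/{n}0.png",im[:,:,::-1])
    m=robot.camera_model(n);print(n,m["fx"],m["cx"],m["cy"],np.round(m["R"],3).tolist(),np.round(m["t"],3), "C",-np.array(m["R"]).T@m["t"])
print(robot.observe())
E
```

```text
top 603.2870137574878 322.10362939302144 239.15348171360154 [[-0.012, -1.0, 0.007], [-0.985, 0.01, -0.17], [0.17, -0.009, -0.985]] [0.013 0.573 1.331] C [0.33910626 0.01859812 1.40894958]
side 451.42986276968236 321.7932728065402 249.44548047608228 [[-0.989, -0.145, -0.009], [-0.106, 0.762, -0.639], [0.1, -0.631, -0.77]] [0.54  0.12  0.934] C [0.45432937 0.57644206 0.80020635]
{'time': 0.1, 'qpos': array([ 1.01598895e+00,  3.42683870e-01,  1.52489630e+00, -3.01348226e-05,
        1.27540155e+00, -1.45978551e-01]), 'qvel': array([-1.53181200e-03, -1.48695118e-03, -5.47864201e-04, -4.14941415e-05,
       -2.04007041e-03,  6.72977502e-04]), 'joint_efforts': array([ 1.64478413e-03, -4.31998336e+01, -2.44696122e+01,  7.18207425e-02,
        5.24150231e-02,  7.79086832e-06]), 'tool_pos': array([0.20849544, 0.48143923, 0.22610725]), 'tool_rot': array([-3.14021416e+00, -1.73544505e-04,  2.73277250e+00]), 'contact_force': array([-0.91494138, -0.38462281,  0.20685721]), 'torque': array([ 0.02948804,  0.00191902, -0.00868966]), 'grip_force': 0.0, 'opening': 0.09180878094227564}
```

View pics/top0.png

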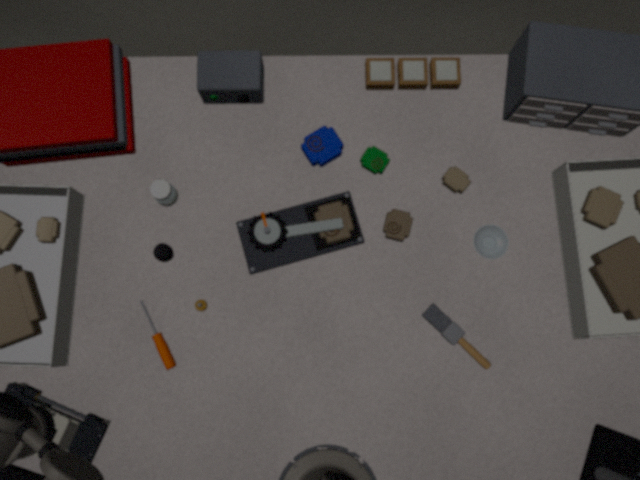

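View pics/side0.png

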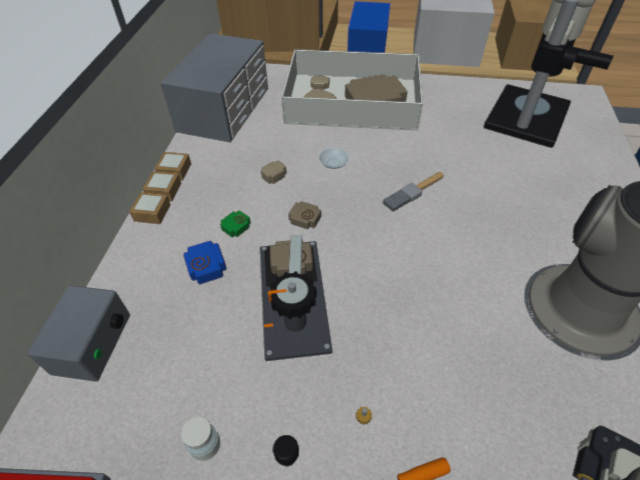

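The top view shows the clamp plate with corners near (237,222), (348,193), (363,241) and (252,272). The collar is at about (267,232), and the bar points right (world -y) over the slab at (335,222). The side view shows the collar at (292,290) and the orange tick at (268,325).

```bash
cat > h.py <<'E'
from cell import robot
import cv2,numpy as np
def ray(n,uv,z):
    m=robot.camera_model(n);R=np.array(m["R"]);C=-R.T@m["t"]
    d=R.T@[(uv[0]-m["cx"])/m["fx"],(uv[1]-m["cy"])/m["fy"],1]
    return (C+d*(z-C[2])/d[2])
def proj(n,X):
    m=robot.camera_model(n);p=np.array(m["R"])@X+m["t"];return np.array([m["fx"]*p[0]/p[2]+m["cx"],m["fy"]*p[1]/p[2]+m["cy"]])
def snap(n,name,box,s):
    im=robot.read_camera(n)[:,:,::-1];x,y,w,h=box
    im=cv2.convertScaleAbs(im[y:y+h,x:x+w],alpha=2.0 if n=="top" else 1.2);cv2.imwrite(f"pics/{name}.png",cv2.resize(im,None,fx=s,fy=s,interpolation=cv2.INTER_CUBIC))
E
python3 - <<'E'
from h import *
for n,c in(("top",[(237,222),(348,193),(363,241),(252,272)]),("side",[(268,357),(262,246),(314,243),(329,352)])):
    im=cv2.imread(f"pics/{n}0.png");g=cv2.cvtColor(im,cv2.COLOR_BGR2GRAY)
    c=cv2.cornerSubPix(g,np.array(c,np.float32).reshape(-1,1,2),(4,4),(-1,-1),(3,50,.01)).reshape(-1,2)
    W=np.array([ray(n,p,.015) for p in c])[:,:2]
    if n=="top": L=np.array([(65,70),(65,-210),(-65,-210),(-65,70)])/1e3
    else: L=np.array([(65,70),(65,-210),(-65,-210),(-65,70)])/1e3
    a,b=L-L.mean(0),W-W.mean(0);th=np.arctan2((a[:,0]*b[:,1]-a[:,1]*b[:,0]).sum(),(a*b).sum())
    Rm=np.array([[np.cos(th),-np.sin(th)],[np.sin(th),np.cos(th)]]);o=W.mean(0)-Rm@L.mean(0)
    print(n,c.tolist(),"o",o,"th",np.degrees(th),"res mm",np.round(1e3*(W-(L@Rm.T+o)),1).tolist())
    # silver washer on the collar top: blob centroid
    u=proj(n,np.array([*o,.128]));x,y=u.astype(int);m=(g>(85 if n=="top" else 120)).astype(np.uint8)
    k=np.zeros_like(m);cv2.circle(k,(x,y),14,1,-1);mm=m*k;ys,xs=np.nonzero(mm);print("proj",u,"blob",xs.mean(),ys.mean(),len(xs))
    cv2.imwrite(f"pics/{n}c.png",cv2.resize(cv2.convertScaleAbs(im[y-60:y+60,x-60:x+110],alpha=2 if n=="top" else 1.2),None,fx=2.3,fy=2.3,interpolation=2))
a=cv2.imread("pics/topc.png");b=cv2.imread("pics/sidec.png");cv2.imwrite("pics/both.png",np.hstack([a,b]))
E
```

```text
top [[235.3739776611328, 222.15933227539062], [348.4621276855469, 190.23541259765625], [364.2218017578125, 241.9884796142578], [249.4744110107422, 274.1191711425781]] o [0.57831159 0.12623268] th 15.401293511900057 res mm [[-0.7, -1.2], [-0.4, 1.0], [-0.2, 1.0], [1.4, -0.9]]
proj [266.83448421 231.13541152] blob 266.8871391076116 230.96850393700788 381
side [[264.94708251953125, 360.6402282714844], [259.5003356933594, 246.41810607910156], [315.71331787109375, 241.1764373779297], [331.94940185546875, 352.6096496582031]] o [0.57975215 0.13055151] th 15.303465993362407 res mm [[-1.8, 1.0], [-0.2, -1.6], [0.8, -0.5], [1.2, 1.2]]
proj [292.09741602 291.76361849] blob 292.0811881188119 290.2079207920792 505
```

View pics/both.png

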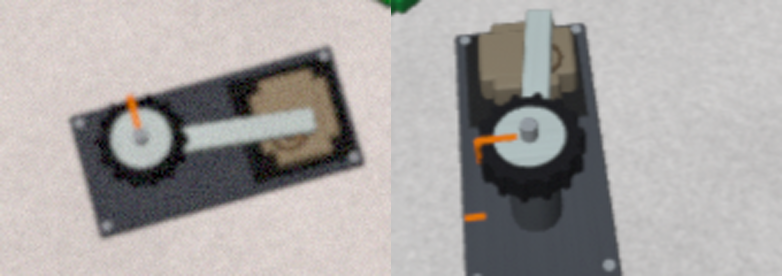

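The left crop (top view) shows the collar at tight, with its stripe pointing up along clamp +x. The bar runs from (185,137) to (315,120), about -0.15 rad from the plate's -y direction. The right crop (side view) shows the stripe above the tick.

The plan is a closed fingertip whose corner ratchets the ribs, two ribs per stroke, so 14 strokes make two turns.

```bash
cat >> h.py <<'E'
A=np.array([.579,.128]); HX,HY=.0095,.019
d=lambda a:np.array([np.cos(np.radians(a)),np.sin(np.radians(a))])
def tcp(corner,yaw): return A+np.array(corner)-HX*d(yaw+180)-HY*d(yaw+90)
def rel(p,z,yaw,p0,z0,yaw0):
    D=np.array(p)-p0; return [round(float(v),4) for v in (D@d(yaw0),D@d(yaw0-90),z0-z)],round(float(-np.radians(yaw-yaw0)),3)
E
python3 - <<'E'
from h import *
s=robot.observe();p0=s["tool_pos"];y0=np.degrees(s["tool_rot"][2])
ze=.042*d(210);O=(-.058,ze[1]);P=tcp(O,220)
print("outer tcp",P,y0,rel(P,.2,220,p0[:2],p0[2],y0))
zs=.042*d(155)
for nm,c,yaw in(("back",(-.058,zs[1]),211.5),("enter",zs,203),("half",.042*d(182.5),211.5),("end",.0415*d(210),220),("exit",O,220)):
    print(nm,rel(tcp(c,yaw),0,yaw,P,0,220))
E
```

```text
outer tcp [0.50150961 0.11544836] 156.57633049952292 ([-0.4144, -0.2193, 0.0261], -1.107)
back ([-0.0278, 0.0309, 0.0], 0.148)
enter ([-0.0461, 0.0188, 0.0], 0.297)
half ([-0.0275, 0.0056, 0.0], 0.148)
end ([-0.0171, -0.014, 0.0], -0.0)
exit ([0.0, 0.0, 0.0], -0.0)
```

>>> arm_command([
  [[-0.041,-0.022,0.003],[0,0,-0.11],0],
  [[-0.083,-0.044,0.005],[0,0,-0.22],0],
  [[-0.124,-0.066,0.008],[0,0,-0.33],0],
  [[-0.166,-0.088,0.01],[0,0,-0.44],0],
  [[-0.207,-0.11,0.013],[0,0,-0.553],0],
], squeeze=20)

```text
time: 0.6
tool_pos: [0.3556, 0.2969, 0.2135]
tool_rot: [3.142, -0.0, -2.992]
contact_force: [0.8, 0.5, -0.2]
opening: 0.0562
grip_force: 0.0
```

```bash
cat > r.py <<'E'
from h import *
import sys
s=robot.observe();p0=s["tool_pos"];y0=np.degrees(s["tool_rot"][2])
P=tcp((-.058,-.021),220);z=float(sys.argv[1])
print(s["time"],p0,y0,s["tool_rot"],s["qpos"][5],s["opening"],rel(P,z,220,p0[:2],p0[2],y0))
E
python3 r.py .2
```

```text
0.6 [0.35561472 0.29693087 0.21353154] -171.45441895921135 [ 3.14158816e+00 -7.97618315e-05 -2.99244413e+00] -1.1899402810764497 0.056213197570116794 ([-0.1173, -0.2011, 0.0135], -6.832)
```

>>> arm_command([
  [[-0.023,-0.04,0.003],[0,0,-0.11],0],
  [[-0.047,-0.08,0.006],[0,0,-0.22],0],
  [[-0.07,-0.12,0.009],[0,0,-0.33],0],
  [[-0.094,-0.16,0.011],[0,0,-0.44],0],
  [[-0.117,-0.201,0.0135],[0,0,-0.549],0],
])

```text
time: 1.1
tool_pos: [0.5004, 0.1148, 0.1999]
tool_rot: [3.141, -0.0, -2.444]
contact_force: [0.9, 0.2, -0.9]
opening: 0.0167
grip_force: 0.0
```

>>> arm_command([
  [[0,0,0.02],[0,0,0],0],
  [[0,0,0.045],[0,0,0],0],
  [[0,0,0.07],[0,0,0],0],
  [[0,0,0.09],[0,0,0],0],
  [[0,0,0.096],[0,0,0],0],
])

```text
time: 1.6
tool_pos: [0.498, 0.1162, 0.102]
tool_rot: [3.139, -0.004, -2.449]
contact_force: [-0.5, -0.3, -0.9]
opening: 0.0003
grip_force: 0.0
```

```bash
python3 r.py .104; python3 - <<'E'
from h import *
snap("side","s1",(210,160,200,180),3)
E
```

```text
1.6 [0.49802508 0.11623711 0.10195685] -140.29545050418935 [ 3.13886295 -0.00372131 -2.44861754] -2.184544991957549 0.00026859662071479647 ([-0.0022, -0.0028, -0.002], -6.288)
```

View pics/s1.png

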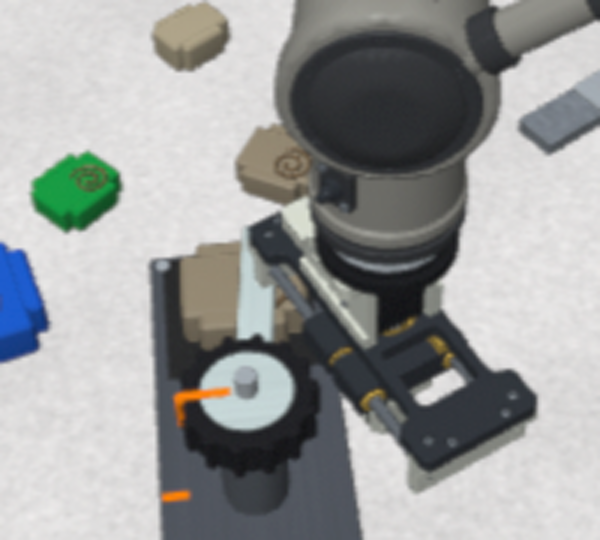

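The side view shows the fingertip beside the collar on the robot side, hidden by the gripper body. The collar is still tight, with its stripe at (205,395). Next I enter slowly and check the force.

>>> arm_command([
  [[-0.028,0.031,0],[0,0,0.148],0],
  [[-0.033,0.027,0],[0,0,0.25],0],
  [[-0.04,0.0225,0],[0,0,0.297],0],
  [[-0.046,0.019,0],[0,0,0.297],0],
  [[-0.046,0.019,0],[0,0,0.297],0],
])

```text
time: 2.15
tool_pos: [0.524, 0.1606, 0.105]
tool_rot: [-3.141, 0.002, -2.744]
contact_force: [0.1, -0.3, 0.4]
opening: 0.0006
grip_force: 0.0
```

```bash
cat > q.py <<'E'
from h import *
s=robot.observe();y=np.degrees(s["tool_rot"][2])%360;p=s["tool_pos"][:2]
c=p-A+HX*d(y+180)+HY*d(y+90)
print(s["time"],p,s["tool_pos"][2],y,"corner mm",c*1e3,"r",np.hypot(*c)*1e3,"ang",np.degrees(np.arctan2(c[1],c[0]))%360,s["contact_force"])
E
python3 q.py
```

```text
2.15 [0.52396535 0.16056626] 0.10495564363492874 202.777665673625 corner mm [-38.91955172  18.7259753 ] r 43.190203251425196 ang 154.30566604252778 [ 0.13423899 -0.34151224  0.42725234]
```

```bash
python3 - <<'E'
from h import *
P=tcp(.0422*d(155),203)
for r,a,yaw in((.042,164,206),(.0415,175,209),(.041,187,213),(.041,199,217),(.041,210,220)): print(rel(tcp(r*d(a),yaw),0,yaw,P,0,203))
E
```

```text
([0.0054, -0.0055, 0.0], -0.052)
([0.0103, -0.013, 0.0], -0.105)
([0.0143, -0.022, 0.0], -0.175)
([0.017, -0.0314, 0.0], -0.244)
([0.0176, -0.04, 0.0], -0.297)
```

>>> arm_command([
  [[0.0054,-0.0055,0],[0,0,-0.052],0],
  [[0.0103,-0.013,0],[0,0,-0.105],0],
  [[0.0143,-0.022,0],[0,0,-0.175],0],
  [[0.0143,-0.022,0],[0,0,-0.175],0],
  [[0.0143,-0.022,0],[0,0,-0.175],0],
])

```text
time: 2.65
tool_pos: [0.5181, 0.1346, 0.1045]
tool_rot: [3.142, 0.0, -2.572]
contact_force: [-0.2, 0.3, 0.6]
opening: 0.0004
grip_force: 0.0
```

```bash
python3 q.py; python3 - <<'E'
from h import *
snap("side","s2",(260,250,70,80),5)
E
```

```text
2.65 [0.51813076 0.13457975] 0.1045354083273117 212.61253604371106 corner mm [-42.62691066  -4.30453538] r 42.84369891981809 ang 185.76627471613534 [-0.19279645  0.25155826  0.59762497]
```

View pics/s2.png

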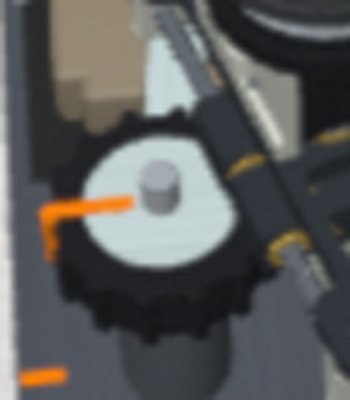

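The stripe still points to the same place, at (45,215) in the crop, and there was no contact force. The fingertip is slimmer than I assumed, so I'm feeling inward for contact.

>>> arm_command([
  [[-0.001,-0.0007,0],[0,0,0],0],
  [[-0.002,-0.0013,0],[0,0,0],0],
  [[-0.003,-0.0019,0],[0,0,0],0],
  [[-0.004,-0.0026,0],[0,0,0],0],
  [[-0.004,-0.0026,0],[0,0,0],0],
])

```text
time: 3.2
tool_pos: [0.5213, 0.1347, 0.1039]
tool_rot: [3.14, -0.003, -2.57]
contact_force: [-6.7, -0.1, 3.8]
opening: 0.0004
grip_force: 2.9
```

```bash
python3 q.py
```

```text
3.2 [0.5213116  0.13467764] 0.10391032997174734 212.7332705921739 corner mm [-39.42317675  -4.16817332] r 39.642912782595296 ang 186.0354033475425 [-6.66725821 -0.06478484  3.78910386]
```

>>> arm_command([
  [[0.0008,0.0005,0],[0,0,0],0],
  [[0.0024,-0.002,0],[0,0,0],0],
  [[0.004,-0.0045,0],[0,0,0],0],
  [[0.0056,-0.007,0],[0,0,0],0],
  [[0.0056,-0.007,0],[0,0,0],0],
])

```text
time: 3.7
tool_pos: [0.5221, 0.1254, 0.1042]
tool_rot: [-3.142, 0.0, -2.571]
contact_force: [-1.4, 0.4, -0.8]
opening: 0.0005
grip_force: 1.1
```

```bash
python3 q.py;  python3 - <<'E'
from h import *
snap("side","s3",(260,250,70,80),5)
im=cv2.imread("pics/s3.png");a=cv2.imread("pics/s2.png")
for x in(a,im):
    h=cv2.cvtColor(x,cv2.COLOR_BGR2HSV);m=cv2.inRange(h,(5,150,120),(22,255,255));n,l,st,c=cv2.connectedComponentsWithStats(m);print(st[1:].tolist(),c[1:].tolist())
E
```

```text
3.7 [0.522143   0.12538117] 0.10416864896458679 212.70099682807634 corner mm [-38.59789172 -13.47493274] r 40.88240523556333 ang 199.24463545530497 [-1.41695936  0.35068546 -0.83478344]
[[241, 165, 1, 1, 1], [39, 197, 93, 63, 1743], [286, 235, 13, 5, 26], [273, 246, 4, 5, 15], [21, 368, 45, 19, 679]] [[241.0, 165.0], [72.93574297188755, 214.7303499713138], [291.1923076923077, 236.6153846153846], [274.46666666666664, 247.66666666666666], [42.780559646539025, 376.7628865979381]]
[[249, 136, 1, 1, 1], [40, 199, 92, 69, 1786], [280, 210, 14, 5, 54], [262, 224, 6, 10, 42], [21, 368, 45, 19, 679]] [[249.0, 136.0], [72.46528555431131, 220.04311310190369], [286.74074074074076, 212.37037037037038], [264.8095238095238, 228.14285714285714], [42.77761413843888, 376.759941089838]]
```

```bash
sed -i 's/A=np.array(\[.579,.128\]); HX,HY=.0095,.019/A=np.array([.577,.128]); HX,HY=.0095,.014/' h.py; cat >> h.py <<'E'
def stripe(n,z=.128,im=None):
    im=robot.read_camera(n) if im is None else im
    m=cv2.inRange(cv2.cvtColor(im,cv2.COLOR_RGB2HSV),(5,150,60),(22,255,255));ys,xs=np.nonzero(m)
    if not len(xs): return n,0
    W=np.array([ray(n,p,z)[:2] for p in zip(xs,ys)])-np.array([.579,.128]);r=np.hypot(*W.T);k=(r<.034)&(r>.01)
    v=W[k].mean(0) if k.any() else np.array([0,0]);return n,int(k.sum()),(np.degrees(np.arctan2(v[1],v[0]))-15.35)%360
def cyc(P,yP,Z=0):
    O=(-.056,.041*np.sin(np.radians(210)))
    for nm,c,yaw in(("back",(-.056,.0415*d(155)[1]),211.5),("enter",.0415*d(155),203),("half",.0413*d(182.5),211.5),("end",.041*d(210),220),("exit",O,220)):
        print(nm,rel(tcp(c,yaw),0,yaw,P,0,yP))
E
python3 - <<'E'
from h import *
for n in("top","side"):
    print(stripe(n,im=cv2.imread(f"pics/{n}0.png")[:,:,::-1]),stripe(n))
s=robot.observe();p=s["tool_pos"][:2];y=np.degrees(s["tool_rot"][2])%360
for r,a,yaw in((.041,198,214.5),(.041,204,217),(.041,210,220)): print(rel(tcp(r*d(a),yaw),0,yaw,p,0,y))
cyc(tcp((-.056,-.0205),220),220)
E
```

```text
('top', 23, np.float64(355.7579161055418)) ('top', 0, np.float64(344.65))
('side', 31, np.float64(353.9161383811142)) ('side', 32, np.float64(356.10377954398757))
([0.002, -0.0034, 0.0], -0.031)
([0.0035, -0.0081, 0.0], -0.075)
([0.0046, -0.0129, 0.0], -0.127)
back ([-0.0266, 0.0304, 0.0], 0.148)
enter ([-0.043, 0.0195, 0.0], 0.297)
half ([-0.0255, 0.0061, 0.0], 0.148)
end ([-0.0157, -0.0132, 0.0], -0.0)
exit ([0.0, 0.0, 0.0], -0.0)
```

>>> arm_command([
  [[0.002,-0.0034,0],[0,0,-0.031],0],
  [[0.0035,-0.0081,0],[0,0,-0.075],0],
  [[0.0046,-0.0129,0],[0,0,-0.127],0],
  [[0.0046,-0.0129,0],[0,0,-0.127],0],
  [[0.0219,-0.0018,0],[0,0,-0.127],0],
])

```text
time: 4.35
tool_pos: [0.5069, 0.112, 0.1045]
tool_rot: [-3.139, 0.003, -2.446]
contact_force: [-0.1, 0.1, 0.2]
opening: 0.0005
grip_force: 0.0
```

```bash
python3 q.py; python3 - <<'E'
from h import *
print(stripe("side"))
s=robot.observe();print(rel(tcp((-.056,-.0205),220),.104,220,s["tool_pos"][:2],s["tool_pos"][2],np.degrees(s["tool_rot"][2])%360))
E
```

```text
4.35 [0.50690325 0.11203716] 0.1045383877440033 219.88132933789993 corner mm [-53.82990242 -20.6146864 ] r 57.642204065773754 ang 200.95482907350774 [-0.06713787  0.05485497  0.21898728]
('side', 33, np.float64(11.885193086422069))
([-0.002, -0.0019, -0.0], -0.001)
```

>>> arm_command([
  [[-0.0266,0.0304,0],[0,0,0.148],0],
  [[-0.043,0.0195,0],[0,0,0.297],0],
  [[-0.0255,0.0061,0],[0,0,0.148],0],
  [[-0.0157,-0.0132,0],[0,0,0],0],
  [[0,0,0],[0,0,0],0],
])

```text
time: 4.9
tool_pos: [0.5074, 0.1107, 0.1046]
tool_rot: [-3.138, 0.003, -2.441]
contact_force: [-0.4, 0.1, 0.6]
opening: 0.0009
grip_force: 0.0
```

```bash
python3 q.py; python3 -c "
from h import *
print(stripe('side'))"
```

```text
4.9 [0.50740709 0.11071235] 0.10462195494414539 220.12174575459827 corner mm [-53.30668751 -21.87119489] r 57.619025499411244 ang 202.30784687963524 [-0.38487286  0.07381158  0.63368334]
('side', 36, np.float64(66.5708680292893))
```

>>> arm_command([
  [[-0.0266,0.0304,0],[0,0,0.148],0],
  [[-0.043,0.0195,0],[0,0,0.297],0],
  [[-0.0255,0.0061,0],[0,0,0.148],0],
  [[-0.0157,-0.0132,0],[0,0,0],0],
  [[0,0,0],[0,0,0],0],
])

```text
time: 5.45
tool_pos: [0.5074, 0.1109, 0.1046]
tool_rot: [-3.139, 0.003, -2.441]
contact_force: [0.5, 0.7, -0.1]
opening: 0.0005
grip_force: 0.0
```

```bash
python3 -c "
from h import *
print(stripe('side'))"
```

```text
('side', 42, np.float64(125.56194864676223))
```

>>> arm_command([
  [[-0.0266,0.0304,0],[0,0,0.148],0],
  [[-0.043,0.0195,0],[0,0,0.297],0],
  [[-0.0255,0.0061,0],[0,0,0.148],0],
  [[-0.0157,-0.0132,0],[0,0,0],0],
  [[0,0,0],[0,0,0],0],
])

```text
time: 6.0
tool_pos: [0.5074, 0.1111, 0.1046]
tool_rot: [-3.139, 0.003, -2.441]
contact_force: [0.5, 0.6, 0.7]
opening: 0.0003
grip_force: 0.0
```

```bash
python3 -c "
from h import *
print(stripe('side'),stripe('top'))"
```

```text
('side', 35, np.float64(184.08932677144796)) ('top', 0, np.float64(344.65))
```

>>> arm_command([
  [[-0.0266,0.0304,0],[0,0,0.148],0],
  [[-0.043,0.0195,0],[0,0,0.297],0],
  [[-0.0255,0.0061,0],[0,0,0.148],0],
  [[-0.0157,-0.0132,0],[0,0,0],0],
  [[0,0,0],[0,0,0],0],
])

```text
time: 6.6
tool_pos: [0.5078, 0.1113, 0.1046]
tool_rot: [-3.139, 0.003, -2.441]
contact_force: [0.1, 0.1, 0.2]
opening: 0.0002
grip_force: 0.0
```

```bash
python3 -c "
from h import *
print(stripe('side',.13))"
```

```text
('side', 27, np.float64(233.12987894381644))
```

>>> arm_command([
  [[-0.0266,0.0304,0],[0,0,0.148],0],
  [[-0.043,0.0195,0],[0,0,0.297],0],
  [[-0.0255,0.0061,0],[0,0,0.148],0],
  [[-0.0157,-0.0132,0],[0,0,0],0],
  [[0,0,0],[0,0,0],0],
])

```text
time: 7.15
tool_pos: [0.5077, 0.1114, 0.1046]
tool_rot: [-3.139, 0.003, -2.441]
contact_force: [-0.1, 0.5, -0.1]
opening: 0.0006
grip_force: 0.0
```

```bash
python3 -c "
from h import *
print(stripe('side',.13));snap('side','s4',(230,220,140,120),4)"
```

```text
('side', 17, np.float64(280.2809042447321))
```

View pics/s4.png

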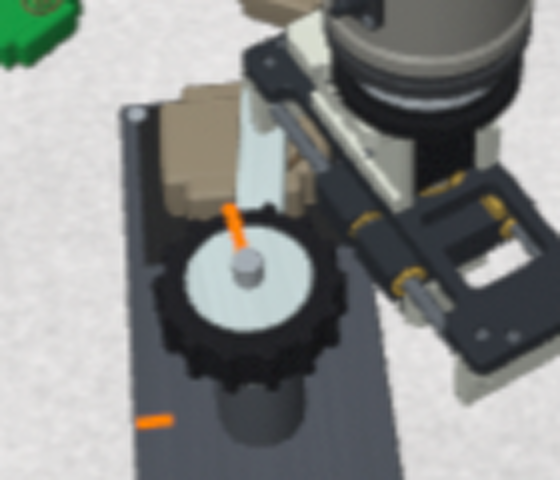

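The stripe now points to about 280° on the first turn ((230,210) in the crop), and the bar and slab are unmoved. Six strokes are done and I'm continuing.

>>> arm_command([
  [[-0.0266,0.0304,0],[0,0,0.148],0],
  [[-0.043,0.0195,0],[0,0,0.297],0],
  [[-0.0255,0.0061,0],[0,0,0.148],0],
  [[-0.0157,-0.0132,0],[0,0,0],0],
  [[0,0,0],[0,0,0],0],
])

```text
time: 7.75
tool_pos: [0.5079, 0.1115, 0.1046]
tool_rot: [-3.139, 0.003, -2.441]
contact_force: [0.6, -0.4, -0.7]
opening: 0.0005
grip_force: 0.0
```

```bash
python3 -c "
from h import *
print(stripe('side',.131))"
```

```text
('side', 28, np.float64(324.9926431385315))
```

>>> arm_command([
  [[-0.0266,0.0304,0],[0,0,0.148],0],
  [[-0.043,0.0195,0],[0,0,0.297],0],
  [[-0.0255,0.0061,0],[0,0,0.148],0],
  [[-0.0157,-0.0132,0],[0,0,0],0],
  [[0,0,0],[0,0,0],0],
])

```text
time: 8.3
tool_pos: [0.5078, 0.1115, 0.1046]
tool_rot: [-3.139, 0.003, -2.441]
contact_force: [-0.4, 0.2, -0.6]
opening: 0.0003
grip_force: 0.0
```

```bash
python3 -c "
from h import *
print(stripe('side',.131))"
```

```text
('side', 33, np.float64(12.89711817103458))
```

>>> arm_command([
  [[-0.0266,0.0304,0],[0,0,0.148],0],
  [[-0.043,0.0195,0],[0,0,0.297],0],
  [[-0.0255,0.0061,0],[0,0,0.148],0],
  [[-0.0157,-0.0132,0],[0,0,0],0],
  [[0,0,0],[0,0,0],0],
])

```text
time: 8.85
tool_pos: [0.5078, 0.1116, 0.1046]
tool_rot: [-3.139, 0.003, -2.441]
contact_force: [0.4, 0.1, 0.6]
opening: 0.0007
grip_force: 0.0
```

```bash
python3 -c "
from h import *
print(stripe('side',.132))"
```

```text
('side', 37, np.float64(66.45493838681149))
```

>>> arm_command([
  [[-0.0266,0.0304,0],[0,0,0.148],0],
  [[-0.043,0.0195,0],[0,0,0.297],0],
  [[-0.0255,0.0061,0],[0,0,0.148],0],
  [[-0.0157,-0.0132,0],[0,0,0],0],
  [[0,0,0],[0,0,0],0],
])

```text
time: 9.4
tool_pos: [0.5078, 0.1117, 0.1046]
tool_rot: [-3.139, 0.003, -2.441]
contact_force: [-0.9, 0.6, 1.0]
opening: 0.0005
grip_force: 0.0
```

```bash
python3 -c "
from h import *
print(stripe('side',.132))"
```

```text
('side', 41, np.float64(124.32324321754126))
```

>>> arm_command([
  [[-0.0266,0.0304,0],[0,0,0.148],0],
  [[-0.043,0.0195,0],[0,0,0.297],0],
  [[-0.0255,0.0061,0],[0,0,0.148],0],
  [[-0.0157,-0.0132,0],[0,0,0],0],
  [[0,0,0],[0,0,0],0],
])

```text
time: 9.95
tool_pos: [0.5077, 0.1117, 0.1045]
tool_rot: [-3.139, 0.003, -2.441]
contact_force: [0.3, 1.5, 1.2]
opening: 0.0003
grip_force: 0.0
```

```bash
python3 -c "
from h import *
print(stripe('side',.132))"
```

```text
('side', 34, np.float64(182.37618334840482))
```

>>> arm_command([
  [[-0.0266,0.0304,0],[0,0,0.148],0],
  [[-0.043,0.0195,0],[0,0,0.297],0],
  [[-0.0255,0.0061,0],[0,0,0.148],0],
  [[-0.0157,-0.0132,0],[0,0,0],0],
  [[0,0,0],[0,0,0],0],
])

```text
time: 10.5
tool_pos: [0.5077, 0.1118, 0.1045]
tool_rot: [-3.139, 0.003, -2.441]
contact_force: [-0.3, 0.6, -0.9]
opening: 0.001
grip_force: 0.0
```

```bash
python3 -c "
from h import *
print(stripe('side',.133))"
```

```text
('side', 27, np.float64(232.94691234529995))
```

>>> arm_command([
  [[-0.0266,0.0304,0],[0,0,0.148],0],
  [[-0.043,0.0195,0],[0,0,0.297],0],
  [[-0.0255,0.0061,0],[0,0,0.148],0],
  [[-0.0157,-0.0132,0],[0,0,0],0],
  [[0,0,0],[0,0,0],0],
])

```text
time: 11.05
tool_pos: [0.5077, 0.1118, 0.1046]
tool_rot: [-3.139, 0.003, -2.441]
contact_force: [0.5, 0.6, 0.0]
opening: 0.0005
grip_force: 0.0
```

>>> arm_command([
  [[-0.0266,0.0304,0],[0,0,0.148],0],
  [[-0.043,0.0195,0],[0,0,0.297],0],
  [[-0.0255,0.0061,0],[0,0,0.148],0],
  [[-0.0157,-0.0132,0],[0,0,0],0],
  [[0,0,0],[0,0,0],0],
])

```text
time: 11.55
tool_pos: [0.5077, 0.1118, 0.1045]
tool_rot: [-3.139, 0.002, -2.441]
contact_force: [0.3, 0.9, 0.8]
opening: 0.0004
grip_force: 0.0
```

```bash
python3 -c "
from h import *
print(stripe('side',.133))"; python3 q.py
```

```text
('side', 27, np.float64(323.3366914255936))
11.6 [0.50276932 0.11262363] 0.10397196219839801 219.9256813312954 corner mm [-57.96023799 -20.01561716] r 61.31895399118763 ang 199.051512996465 [-3.80911165  1.07019392 -0.27035836]
```

One more stroke brings it to about 738°, near the tick.

>>> arm_command([
  [[-0.0266,0.0304,0],[0,0,0.148],0],
  [[-0.043,0.0195,0],[0,0,0.297],0],
  [[-0.0255,0.0061,0],[0,0,0.148],0],
  [[-0.0157,-0.0132,0],[0,0,0],0],
  [[0,0,0],[0,0,0],0],
])

```text
time: 12.1
tool_pos: [0.5077, 0.1118, 0.1045]
tool_rot: [-3.14, 0.002, -2.441]
contact_force: [0.3, 0.6, -0.1]
opening: 0.0007
grip_force: 0.0
```

```bash
python3 -c "
from h import *
print(stripe('side',.134))
im=cv2.imread('pics/top0.png');g=cv2.cvtColor(im,cv2.COLOR_BGR2GRAY).astype(int)
# bar edges at several columns (top view)
for x in range(292,341,8):
    c=g[205:250,x]; k=np.argmax(np.convolve(c,np.ones(8)/8,'valid')); u=ray('top',(x,205+k+3.5),.091)[:2]-np.array([.579,.128]); print(x,205+k+3.5,np.degrees(np.arctan2(u[1],u[0])),np.hypot(*u))
snap('side','s5',(230,190,140,150),4)
"; python3 q.py
```

```text
('side', 33, np.float64(12.279522945729292))
292 230.5 -82.60489232506033 0.05497784412328267
300 228.5 -81.03002011147056 0.07320753216979164
308 227.5 -81.48357246508463 0.09111480773595007
316 226.5 -81.78831038347272 0.1090395219970606
324 224.5 -80.99847464591132 0.12734252632504278
332 223.5 -81.287190159292 0.14529452344363666
340 222.5 -81.51255447188224 0.16326305589516898
12.2 [0.50378474 0.11299418] 0.1041679427756743 219.89833500403017 corner mm [-56.94703377 -19.65283644] r 60.24283057145377 ang 199.03992753482476 [0.33616861 0.295931   0.35533368]
```

View pics/s5.png

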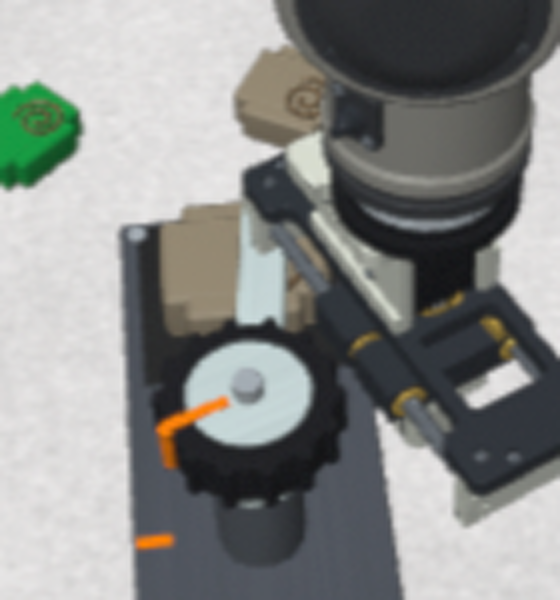

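The stripe is just past the tick after two turns ((165,435) in the crop, about 738°), and the bar is still over the slab at about -0.12 rad. Next I plan the bar push.

```bash
python3 - <<'E'
from h import *
B=np.array([.578,.128])
def tp(al,gap=0,r=.125):
    n=al+90;e=np.radians(n-40);h=HX*abs(np.cos(e))+HY*abs(np.sin(e));return B+r*d(al)+(.012+h+gap)*d(al-90)
p=np.array([.5038,.1130])
print("pre",tp(-81.4,.025),rel(tp(-81.4,.025),.082,220,p,.1042,220))
q=tp(-81.4,.025)
for al in(-81.4,-76,-70,-64,-58,-52,-46,-40,-34,-31):print(al,tp(al),rel(tp(al),0,220,q,0,220)[0])
E
```

```text
pre [ 0.54487825 -0.00343063] ([0.0434, -0.1156, 0.0222], -0.0)
-81.4 [5.69597158e-01 3.07755178e-04] [-0.0213, -0.013, 0.0]
-76 [5.82356881e-01 2.59588750e-04] [-0.0311, -0.0213, 0.0]
-70 [0.59658798 0.00174325] [-0.0429, -0.0293, 0.0]
-64 [0.61068182 0.00486475] [-0.0557, -0.0359, 0.0]
-58 [0.62443292 0.00961721] [-0.0693, -0.0411, 0.0]
-52 [0.637635   0.01596469] [-0.0835, -0.0448, 0.0]
-46 [0.64868064 0.02248505] [-0.0962, -0.0469, 0.0]
-40 [0.65846573 0.02942984] [-0.1081, -0.0478, 0.0]
-34 [0.66765496 0.03738248] [-0.1203, -0.0477, 0.0]
-31 [0.67199164 0.04172786] [-0.1264, -0.0471, 0.0]
```

>>> arm_command([
  [[0.012,-0.03,0],[0,0,0],0],
  [[0.026,-0.07,0.005],[0,0,0],0],
  [[0.0434,-0.105,0.015],[0,0,0],0],
  [[0.0434,-0.1156,0.022],[0,0,0],0],
  [[0.0434,-0.1156,0.022],[0,0,0],0],
])

```text
time: 12.7
tool_pos: [0.5468, -0.0047, 0.0813]
tool_rot: [3.141, -0.0, -2.447]
contact_force: [-0.3, 0.4, -0.7]
opening: 0.0004
grip_force: 0.0
```

>>> arm_command([
  [[-0.012,-0.007,0],[0,0,0],0],
  [[-0.0213,-0.013,0],[0,0,0],0],
  [[-0.0311,-0.0213,0],[0,0,0],0],
  [[-0.0429,-0.0293,0],[0,0,0],0],
  [[-0.0557,-0.0359,0],[0,0,0],0],
])

```text
time: 13.2
tool_pos: [0.6115, 0.0067, 0.0825]
tool_rot: [3.14, -0.0, -2.442]
contact_force: [-1.5, -0.1, 0.6]
opening: 0.0003
grip_force: 0.8
```

```bash
python3 -c "
from h import *
s=robot.observe();print(s['tool_pos'],s['contact_force']);print(stripe('side',.134));snap('side','s6',(200,160,200,180),3)"
```

```text
[0.61146476 0.00667516 0.08248636] [-1.5340469  -0.11726912  0.55653136]
('side', 33, np.float64(12.279522945729292))
```

View pics/s6.png

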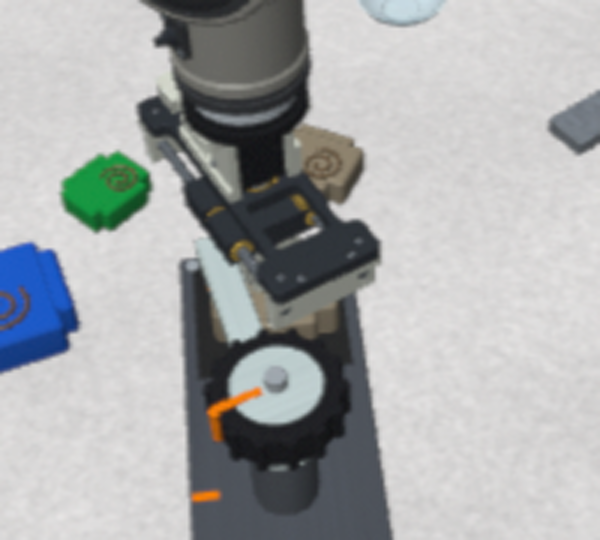

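The bar is swinging anticlockwise ahead of the fingertip, about half way, and the collar is unchanged. I continue the push.

>>> arm_command([
  [[-0.0136,-0.0052,0],[0,0,0],0],
  [[-0.0278,-0.0089,0],[0,0,0],0],
  [[-0.0405,-0.011,0],[0,0,0],0],
  [[-0.0524,-0.0119,0],[0,0,0],0],
  [[-0.0646,-0.0118,0],[0,0,0],0],
])

```text
time: 13.8
tool_pos: [0.6676, 0.0382, 0.0822]
tool_rot: [3.14, -0.001, -2.443]
contact_force: [-2.6, -1.1, 0.1]
opening: 0.0003
grip_force: 0.9
```

>>> arm_command([
  [[-0.0061,0.0006,0],[0,0,0],0],
  [[-0.0061,0.0006,0],[0,0,0],0],
  [[0.008,0,0],[0,0,0],0],
  [[0.03,0,0],[0,0,0],0],
  [[0.04,0,-0.03],[0,0,0],0],
])

```text
time: 14.3
tool_pos: [0.6335, 0.0106, 0.1084]
tool_rot: [3.135, -0.007, -2.444]
contact_force: [0.2, 0.6, 0.6]
opening: 0.0004
grip_force: 0.0
```

>>> arm_command([
  [[0.01,0,-0.04],[0,0,0],0],
  [[0.04,0,-0.08],[0,0,0],0],
  [[0.07,0,-0.11],[0,0,0],0],
  [[0.11,0,-0.12],[0,0,0],0],
  [[0.11,0,-0.12],[0,0,0],0],
])

```text
time: 14.8
tool_pos: [0.5513, -0.062, 0.235]
tool_rot: [-3.138, 0.001, -2.446]
contact_force: [-0.4, 0.0, -0.7]
opening: 0.0005
grip_force: 0.0
```

```bash
python3 -c "
from h import *
s=robot.observe();print(s['tool_pos'],s['contact_force'],s['qvel']);print(stripe('side',.134))
snap('side','s7',(100,110,360,300),2)"
```

```text
[ 0.5513032  -0.06201154  0.23503627] [-0.36328761  0.02918959 -0.67794606] [ 0.04387452  0.06929647 -0.03698817  0.03630863 -0.02366849  0.04555652]
('side', 33, np.float64(12.279522945729292))
```

View pics/s7.png

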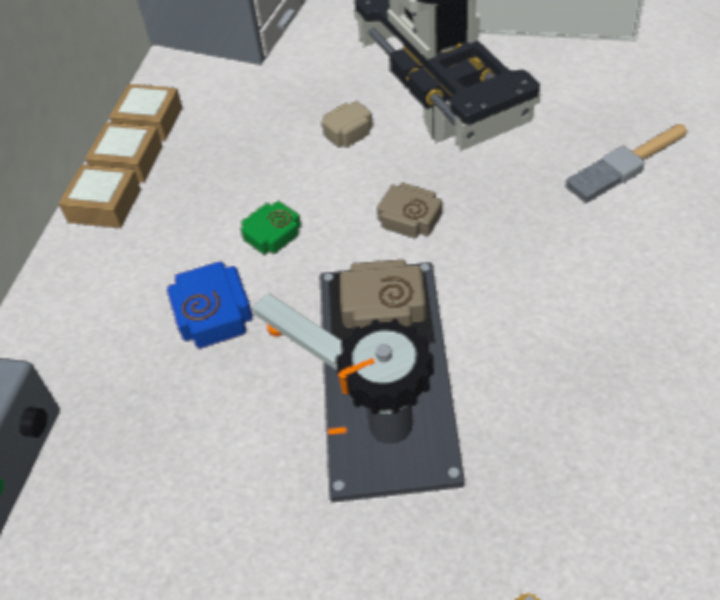

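The bar (tip at (262,305)) is well clear of the slab, which lies at (385,293) as before. The stripe is near the tick and the arm is free of everything, so I hand in.

```bash
python3 -c "
from cell import robot
print(robot.hand_in())"
```

```text
the job is handed in; nothing more can be done
None
```

I loosened the collar by about 2.05 turns and swung the bar clear to about 0.75 rad. The slab looks unmoved, the arm touches nothing, and the job is handed in; no verdict was returned.

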